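Set the length stop one hole longer

TASK

Set the telescoping length stop one hole longer: press the sprung button down out of its hole, slide the tube out, and let the button pop up fully into the very next hole, then let go. Feel for it and do not force it: neither ram the button against the edge of a hole nor crush it against the bottom, and leave the things lying round it where they are.

Things in the scene. Friction and masses are not known exactly. Their poses are not given: they have to be found in the camera images.
- rail: (Sizes in mm.) Fixed outer channel of the length stop: bare aluminium, steel top plate, 250 long x 44 wide, plate top 44 above the worktop, on a 250 x 90 x 6 base plate screwed down. Origin on the worktop under the FIRST hole's centre, half-way along the channel; x runs along the channel, the way the tube slides out; z up. The ends of the channel are at x = +-125
- first_hole (a point): Centre of the first hole, at the top plate's upper face. The plate (4 thick) has three 23 round holes in a row along the rail's x, joined by a 15 wide slot: the second is 36 to 52 beyond the first (that part is screwed on through long holes; its exact place differs, is not reported, and must be felt or seen), the third 36 beyond the second. A plate joint (gap 1 to 17) before the second is slid across
- button: Sprung button carried by the tube, standing up through the slot: black ribbed round cap, 26 diameter x 12 thick, on a stem of 12. Origin: centre of the cap's TOP face, 22 above the top plate when up in a hole (cap underside 10 above the plate). Under it a steel shoulder of 20 diameter sits in the hole and locks the tube; it enters a hole only within 1.5 of its centre
- press (a joint): How far the button is pressed down, m: 0 = fully up in a hole; over 0.005 = clear of the hole, tube free; 0.005 = riding under the plate between holes, held up by its spring, popping up by itself at a hole if nothing holds it down; 0.009 = on the bottom. Spring: 4 N at first, 7 N at 0.005, 9 N at 0.009. Button against rail, hole edge or bottom: at most 30 N
- tube (a joint): How far the inner tube is slid out, m: 0 = button in the first hole (start); grows along the rail's x; end of travel 0.1. It slides with about 2 to 5 N and stays where it is left
- stop_plate (a point): Middle of the upper edge of the tube's upright steel end plate: 8 thick along the rail's x, 56 wide, upper edge 62 above the worktop, 154 beyond the button's axis
- pliers: red-handled needle-nose pliers, 153 x 50 x 13, lying beside the stop; a bystander
- marker: black marker pen, 128 x 15, lying beside the stop; a bystander
- nozzle: copper welding nozzle, 26 diameter x 32 high, standing beside the stop; a bystander
- lens_case: white round lens case, 47 diameter x 17 high, beside the stop; a bystander

How it is judged:
By the outcome, as a careful person would: the job done as asked, in the order asked, and still so for the second after the job is handed in, with the robot touching nothing.
It also fails if it takes over 35 s, if anything falls off the work surface, if the arm or the gripper's body presses on something with over 40 N, if the wrist force passes 120 N, or if a joint passes its speed limit or range.

ROBOT

A 6-joint arm with a two-finger parallel gripper is mounted at the origin on a cart in front of the work surface, level with it; the furniture and walls round the work are solid. World frame = base frame: x ahead of the robot, y to its left, z up, the work surface at z = 0. Lengths are in m, angles in rad, forces in N, time in s.
With the tool pointing down it reaches from about 0.225 to 0.875 m from the base axis. Payload 3.4 kg.
Tool frame: the origin (TCP) lies between the finger pads; the fingertips stand 25 mm ahead of it and the grasp point (between the pads) lies 6 mm ahead of it; z points along the fingers, y is the line along which they close (so a half turn about z gives the same grasp; the last joint's range is limited). The gripper opens to 85 mm and grips with 20 to 120 N. Pads are 22 mm wide; open, the fingers measure 114 mm over their backs; the gripper's body (76 mm by 85 mm) begins 54 mm behind the grasp point. The pads swing forward as they close: fully open they stand 13 mm farther back than shut.
Start: joints at [-1.284, 0.276, 1.505, -0, 1.361, -0.121], TCP at [0.228, -0.528, 0.219] pointing down, gripper open.
Joint ranges: [-2.89, 2.89], [-0.75, 2.08], [0.22, 2.7], [-1.18, 4.32], [0.11, 2.71], [-2.7, 2.7]. Speed limits (rad/s): [2.57, 2.57, 3.14, 3.14, 3.14, 3.14].

INTERFACE

Orientations are given as a unit quaternion [w, x, y, z].
In Python, from rig import manip, cams, ticket gives the robot as it stands.
- The arm moves only by the tool step_arm, never from a script. Its argument "increments" is a list of rows, each an object with "dp": the shift along the world's x, y, z each as a share of 0.2 m, from -1 to 1, a list of three; "yaw": the turn about the world's z as a share of 0.15 rad, from -1 to 1; "grip": the opening, from 0 (shut) to 1 (fully open). In form: [{"dp": [tx, ty, tz], "yaw": yaw, "grip": grip}, ...]. A call has 1 to 5 rows; each row shifts and turns the commanded pose from where the row before left it; what a row does not reach is not made up. A row lasts 1/8 s, in which the tool goes at most 62.5 mm and 10.7 degrees, less where a joint would pass 70% of its speed; a pose out of reach is approached as far as the arm can. A call with a number of a shift or a turn outside -1 to 1 is refused whole. A call with a gripper value outside its range is refused whole. The fingers move at their own pace and stop on an object; "squeeze" is the grip in N (left out, the last holds). Time passes only in rows, so rows that do not move let the fingers close. It gives the time, the measured TCP pose, the force, the opening and the grip force at its end, in the units of the state.
- manip.get_state(): the state, without advancing time (a new reading comes with each control period).
- cams.get_image(name): name is "scene" or "top"; returns the picture (384x512x3 uint8, blue, green, red); there is no depth.
- cams.get_calibration(name): a dict with "fx", "fy", "cx", "cy" (pixels), "k1" (the pictures are not rectified: a ray, as slopes to the right and down, at radius r is drawn at 1 + k1 r^2 times it, then the intrinsics apply), "extrinsics" (4x4, takes a point from camera to world coordinates). Camera axes: x right, y up, looking along -z (the intrinsics and any distortion apply to the point x, -y, -z); pixel columns grow to the right and rows downward; lengths in m; the calibration is good to about 2 mm. A picture is of the moment at which its call begins. get_calibration takes no time and is no camera call.
- ticket.sign_off(): hands the job in; it is judged then, once.
The state is a dict: "clock": time; "qpos": joint angles; "qd": joint speeds; "effort": joint torques, N m; "position": TCP position; "ee_rot": TCP orientation; "contact_force": force on the tool from outside, world axes, zero at the start; "moment": the same for the moment, N m; "width": finger opening in m; "gripper_force": force on a finger pad.
Only numpy, scipy, OpenCV 4.12 (cv2) and the standard library are available. Lean on these libraries where they do the work, as an engineer would, in place of code of your own. Each camera call takes 0.05 s, during which the arm holds its last target. There are 200 camera calls.

## Working session

There is one attempt and no reset: what is moved stays moved. The work goes in short steps, Python scripts to look and compute and a tool call to move; the robot and the scene stay as the last step left them, time stands still between calls to the robot, and variables do not carry over. Pictures are saved under pics/ and viewed, at most 10 in all, crops included, and the job is handed in when it is done.

Besides the shell and the picture viewer there is one more tool, called after "Request:" in YAML: its name, and indented under it one key for each argument. step_arm: Moves the arm, as the interface text tells. Shift numbers are shares of 0.2 m and turn numbers shares of 0.15 rad, none past 1 either way. Its arguments: {"type":"object","properties":{"increments":{"type":"array"},"squeeze":{"type":"number"}},"required":["increments"]}

```bash
mkdir -p pics; cat > h.py <<'E'
import numpy as np, cv2
from rig import manip, cams, ticket
def ray(cam,u,v):
    c=cams.get_calibration(cam);K=np.array([[c['fx'],0,c['cx']],[0,c['fy'],c['cy']],[0,0,1.]])
    p=cv2.undistortPoints(np.array([[[u,v]]],float),K,np.array([c['k1'],0,0,0.]))[0,0]
    T=np.array(c['extrinsics']);return T[:3,3],T[:3,:3]@np.array([p[0],-p[1],-1])
def onz(cam,u,v,z):
    o,d=ray(cam,u,v);return o+d*(z-o[2])/d[2]
def proj(cam,P):
    c=cams.get_calibration(cam);T=np.array(c['extrinsics']);q=T[:3,:3].T@(np.array(P)-T[:3,3])
    x,y=q[0]/-q[2],-q[1]/-q[2];s=1+c['k1']*(x*x+y*y)
    return c['fx']*x*s+c['cx'],c['fy']*y*s+c['cy']
E
python3 - <<'E'
from h import *
for n in('scene','top'):
    im=cams.get_image(n);cv2.imwrite(f'pics/{n}0.png',im)
    c=cams.get_calibration(n);print(n,c['fx'],c['k1'],np.round(c['extrinsics'],3).tolist())
s=manip.get_state();print(s)
E
```

```text
scene 458.1939899250942 0.00041978169770313033 [[0.554, 0.39, -0.735, -0.142], [-0.832, 0.286, -0.476, -0.466], [0.024, 0.875, 0.483, 0.509], [0.0, 0.0, 0.0, 1.0]]
top 500.0344528926192 -0.10085961240827862 [[0.027, 0.994, -0.11, 0.443], [-1.0, 0.029, 0.012, -0.02], [0.015, 0.109, 0.994, 0.982], [0.0, 0.0, 0.0, 1.0]]
{'clock': 0.1, 'qpos': array([-1.28397095e+00,  2.76506522e-01,  1.50603993e+00,  4.71153148e-05,
        1.36072575e+00, -1.20992254e-01]), 'qd': array([ 3.92332108e-05,  5.64759684e-04, -2.72723202e-03, -4.55160757e-05,
        1.13974275e-04, -2.41266487e-03]), 'effort': array([-1.06360275e-05, -4.17704809e+01, -2.46406442e+01, -4.59460080e-04,
        5.73572106e-03, -5.45470016e-06]), 'position': array([ 0.22791656, -0.52733639,  0.21782733]), 'ee_rot': array([-8.38796554e-04,  9.79283184e-01,  2.02493803e-01, -4.65949047e-05]), 'contact_force': array([-0.41152582, -0.60154997, -0.449173  ]), 'moment': array([-0.00713883, -0.00019271,  0.00564201]), 'gripper_force': 0.0, 'width': 0.08536042397024114}
```

View pics/scene0.png

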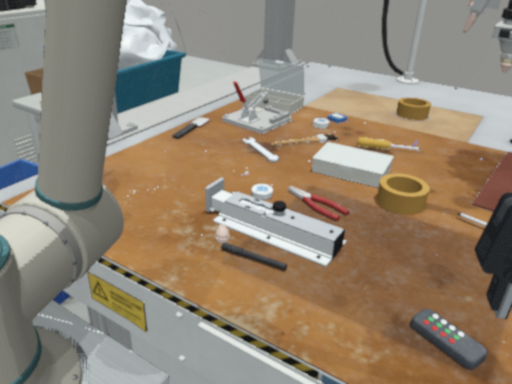

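View pics/top0.png

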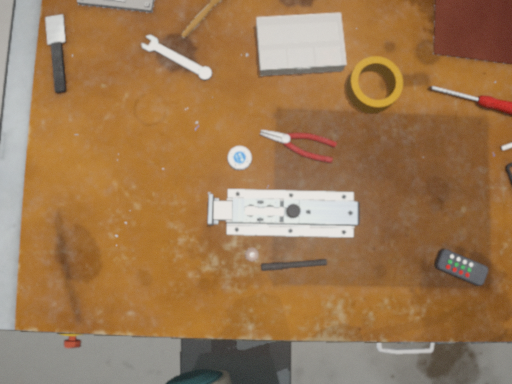

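The top view shows the rail at cols 208–358, rows 188–238. The stop plate is at the left (col 210), so the tube slides out towards world +y. The black cap is at (293,211), and the nozzle, marker, lens case and pliers lie on both sides.

```bash
python3 - <<'E'
from h import *
im=cv2.imread('pics/top0.png');g=cv2.cvtColor(im,cv2.COLOR_BGR2GRAY)
m=np.zeros_like(g);m[200:222,280:306]=(g[200:222,280:306]<75)
n,l,st,ce=cv2.connectedComponentsWithStats(m);i=1+np.argmax(st[1:,4]);u,v=ce[i];print('cap top',u,v,st[i])
B=onz('top',u,v,.064);print('button',B)
# base plate: low saturation bright
hsv=cv2.cvtColor(im,cv2.COLOR_BGR2HSV);w=((hsv[...,1]<60)&(hsv[...,2]>120)).astype(np.uint8)
w[:185]=0;w[242:]=0;w[:,:224]=0;w[:,362:]=0
c=max(cv2.findContours(w,0,1)[0],key=cv2.contourArea);bx=cv2.boxPoints(cv2.minAreaRect(c))
for p in bx: print(p,onz('top',*p,.006)[:2])
s=cv2.imread('pics/scene0.png');g=cv2.cvtColor(s,cv2.COLOR_BGR2GRAY)
m=np.zeros_like(g);m[198:216,268:292]=(g[198:216,268:292]<70)
n,l,st,ce=cv2.connectedComponentsWithStats(m);i=1+np.argmax(st[1:,4]);print('scene',ce[i],st[i],onz('scene',*ce[i],.058), proj('scene',B))
a=cv2.resize(im[180:246,200:366],None,fx=4.8,fy=4.8,interpolation=2)
b=cv2.resize(s[170:270,195:355],None,fx=3,fy=3,interpolation=2)
out=np.zeros((a.shape[0]+260,797,3),np.uint8);out[:a.shape[0],:a.shape[1]]=a[:,:797];b=b[:260];out[a.shape[0]:,:480]=b
cv2.imwrite('pics/c1.png',out)
E
```

```text
Traceback (most recent call last):
ValueError: attempt to get argmax of an empty sequence
```

```bash
python3 - <<'E'
from h import *
def blob(m):
    n,l,st,ce=cv2.connectedComponentsWithStats(m.astype(np.uint8));i=1+np.argmax(st[1:,4]);return ce[i],st[i]
im=cv2.imread('pics/top0.png');g=cv2.cvtColor(im,cv2.COLOR_BGR2GRAY).astype(int)
r=g[200:223,280:306];print('min',r.min(),np.median(r))
c0,st=blob(r<(r.min()+np.median(r))/2);u,v=c0+[280,200];print('cap top',u,v,st)
B=onz('top',u,v,.064);print('button',B)
hsv=cv2.cvtColor(im,cv2.COLOR_BGR2HSV);w=((hsv[...,1]<60)&(hsv[...,2]>120)).astype(np.uint8)
w[:185]=0;w[242:]=0;w[:,:224]=0;w[:,362:]=0
c=max(cv2.findContours(w,0,1)[0],key=cv2.contourArea);bx=cv2.boxPoints(cv2.minAreaRect(c))
for p in bx: print(p,onz('top',*p,.006)[:2])
s=cv2.imread('pics/scene0.png');g=cv2.cvtColor(s,cv2.COLOR_BGR2GRAY).astype(int)
r=g[196:218,266:294];c0,st=blob(r<(r.min()+np.median(r))/2);print('scene',c0+[266,196],st,onz('scene',*(c0+[266,196]),.058), proj('scene',B))
a=cv2.resize(im[180:246,200:366],None,fx=4.8,fy=4.8,interpolation=2)[:,:796]
b=cv2.resize(s[170:256,195:355],None,fx=3,fy=3,interpolation=2)
out=np.zeros((a.shape[0]+b.shape[0],796,3),np.uint8);out[:a.shape[0],:a.shape[1]]=a;out[a.shape[0]:,:480]=b
cv2.imwrite('pics/c1.png',out)
E
```

```text
min 97 214.5
cap top 292.5657894736842 210.69736842105263 [  6   4  14  14 152]
button [ 0.51884929 -0.10575529  0.064     ]
[223.23712 235.09212] [0.47215267 0.02304692]
[224.26831 187.658  ] [0.5652414  0.02412477]
[358.7265  190.58101] [ 0.56725097 -0.2419693 ]
[357.6953  238.01512] [ 0.47343078 -0.24043784]
scene [279.03636364 206.11818182] [  7   5  13  11 110] [ 0.5185574  -0.10778095  0.058     ] (np.float64(278.37280815065475), np.float64(203.0317323414953))
```

View pics/c1.png

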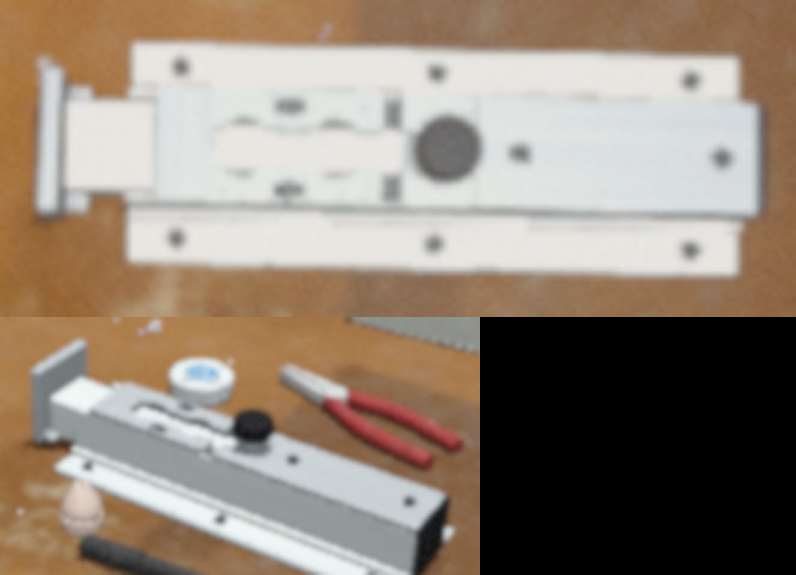

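The crop shows the slot with the second hole at about crop (336,148), the third at (242,146), the joint gap at 385–402, and the cap at (447,149). The base screws give the rail direction.

```bash
python3 - <<'E'
from h import *
f=lambda x,y,z:onz('top',(x+.5)/4.8-.5+200,(y+.5)/4.8-.5+180,z)
for a,b in (((180,67),(691,81)),((176,238),(690,250))):
    A=f(*a,.006);C=f(*b,.006);d=A-C;print('screws',A[:2],C[:2],'yaw',np.arctan2(d[1],d[0]),np.linalg.norm(d))
for n,x,y in(('h2',336,148),('h3',242,146),('slotend',217,146)):print(n,f(x,y,.044))
print('cap',f(447,149,.064),'plate',f(40,140,.062),f(66,140,.062))
E
```

```text
screws [ 0.55429223 -0.00146325] [ 0.55461427 -0.21170703] yaw 1.5723280669956312 0.21024403385213525
screws [ 0.48436714 -0.00197132] [ 0.48512707 -0.21189444] yaw 1.574416357861249 0.20992449054127432
h2 [ 0.51977167 -0.06430429  0.044     ]
h3 [ 0.51950848 -0.02742611  0.044     ]
slotend [ 0.51922809 -0.01763105  0.044     ]
cap [ 0.51895311 -0.10605554  0.064     ] plate [0.51811369 0.05040374 0.062     ] [0.51840395 0.040411   0.062     ]
```

Request:
step_arm:
  increments:
    - {"dp":[0.145,0.21,-0.02],"yaw":-0.27,"grip":0.55}
    - {"dp":[0.145,0.21,-0.03],"yaw":-0.27,"grip":0.55}
    - {"dp":[0.145,0.21,-0.03],"yaw":-0.27,"grip":0.55}
    - {"dp":[0.145,0.21,-0.03],"yaw":-0.27,"grip":0.55}
    - {"dp":[0.145,0.21,-0.03],"yaw":-0.27,"grip":0.55}

```text
clock: 0.72
position: [0.3736, -0.3163, 0.1902]
ee_rot: [-0.0, 0.995, 0.102, -0.0]
contact_force: [1.2, -0.8, -0.0]
width: 0.0469
gripper_force: 0.0
```

Request:
step_arm:
  increments:
    - {"dp":[0.145,0.21,-0.03],"yaw":-0.27,"grip":0.55}
    - {"dp":[0.145,0.21,-0.03],"yaw":-0.27,"grip":0.55}
    - {"dp":[0.145,0.21,-0.03],"yaw":-0.27,"grip":0.55}
    - {"dp":[0.145,0.21,-0.03],"yaw":-0.27,"grip":0.55}
    - {"dp":[0.145,0.21,-0.03],"yaw":-0.27,"grip":0.55}

```text
clock: 1.35
position: [0.5186, -0.1064, 0.1602]
ee_rot: [0.0, 1.0, 0.001, -0.0]
contact_force: [1.0, -0.7, -0.1]
width: 0.047
gripper_force: 0.0
```

Request:
step_arm:
  increments:
    - {"dp":[0,0,0],"yaw":0,"grip":0.55}

```text
clock: 1.48
position: [0.5189, -0.1049, 0.1597]
ee_rot: [-0.001, 1.0, 0.004, -0.001]
contact_force: [-0.5, -0.3, -0.5]
width: 0.047
gripper_force: 0.0
```

Request:
step_arm:
  increments:
    - {"dp":[0,0,-0.2],"yaw":0,"grip":0.55}
    - {"dp":[0,0,-0.13],"yaw":0,"grip":0.55}
    - {"dp":[0,0,-0.075],"yaw":0,"grip":0.55}
    - {"dp":[0,0,0],"yaw":0,"grip":0.55}

```text
clock: 1.98
position: [0.5171, -0.1083, 0.0789]
ee_rot: [-0.0, 1.0, 0.001, -0.001]
contact_force: [-0.4, -0.3, 0.5]
width: 0.047
gripper_force: 0.0
```

```bash
python3 - <<'E'
from h import *
s=manip.get_state();print(s['position'],s['contact_force'],s['width'])
im=cams.get_image('scene');t=cams.get_image('top')
a=cv2.resize(im[130:250,200:340],None,fx=4,fy=4,interpolation=2);cv2.imwrite('pics/c2.png',a)
E
```

```text
[ 0.51708511 -0.10831126  0.07885576] [-0.42203753 -0.26490421  0.5000512 ] 0.04702028981655236
```

View pics/c2.png

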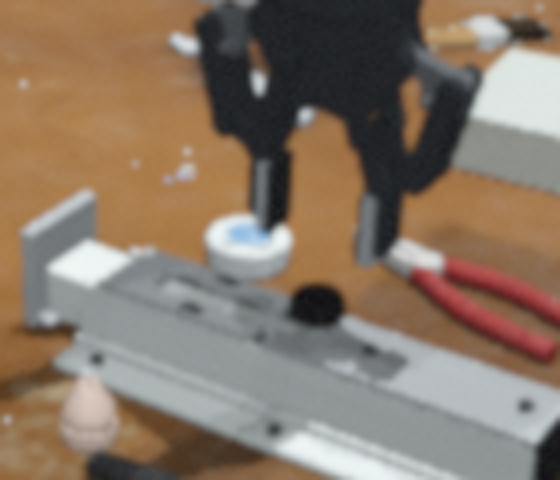

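The crop shows the tips at about (265,235) and (370,262), which is above the cap at (317,300). That is higher than I expected, so I'll compute where they should appear.

```bash
python3 - <<'E'
from h import *
s=manip.get_state();print(s['clock'],s['position'],s['ee_rot'],s['qpos'],s['contact_force'])
im=cams.get_image('scene');t=cams.get_image('top')
for z in(.055,.06,.07,.08,.09,.1):print(z,[np.round((np.array(proj('scene',(.518,-.107+d,z)))-[200,130])*4) for d in(.0235,-.0235)])
a=cv2.resize(im[130:250,200:340],None,fx=4,fy=4,interpolation=2)
b=cv2.resize(t[180:246,250:336],None,fx=4,fy=4,interpolation=2)
a=a[:, :450];o=np.zeros((480,796,3),np.uint8);o[:,:450]=a;o[:b.shape[0],452:]=b;cv2.imwrite('pics/c3.png',o)
E
```

```text
2.075 [ 0.51856054 -0.10856365  0.08036942] [3.43502134e-04 9.99999064e-01 1.17013203e-03 6.21008109e-04] [-3.37575828e-01  3.24869966e-01  1.80943037e+00 -2.78503867e-04
  1.00589261e+00  1.23102916e+00] [-0.03552674  0.02666034  0.33165254]
0.055 [array([272., 295.]), array([357., 325.])]
0.06 [array([272., 286.]), array([357., 316.])]
0.07 [array([273., 268.]), array([359., 298.])]
0.08 [array([274., 250.]), array([360., 279.])]
0.09 [array([275., 232.]), array([362., 261.])]
0.1 [array([276., 213.]), array([363., 242.])]
```

View pics/c3.png

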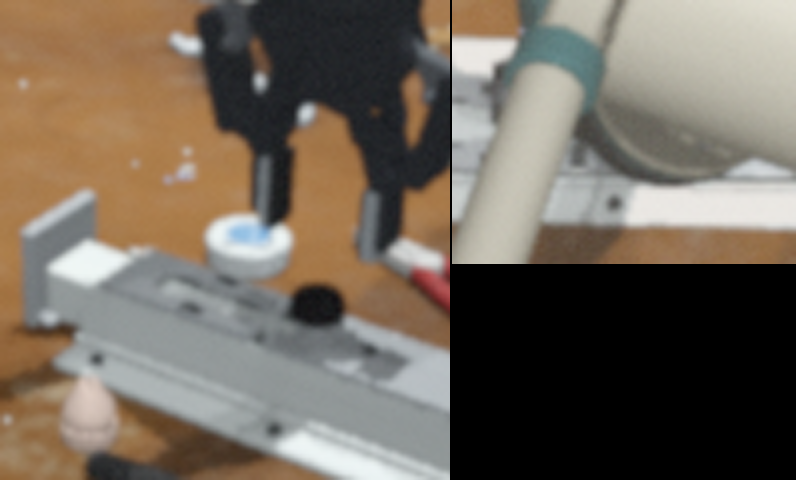

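The tips do appear near z≈0.09, where the stated geometry gives about 0.06. I'll check this against the first picture.

```bash
python3 - <<'E'
from h import *
T=np.array(cams.get_calibration('scene')['extrinsics']);print(np.linalg.norm(T[:3,0]),cams.get_calibration('scene')['cx'],cams.get_calibration('scene')['cy'],cams.get_calibration('scene')['fy'])
yd=np.array([np.sin(.407),-np.cos(.407),0])
for z in(.193,.206,.218,.23,.245):print(z,[np.round(proj('scene',np.array([.228,-.528,z])+yd*d)) for d in(.0425,-.0425)])
# known object: table corners / base screws check
for p in [(.554,-.0015,.006),(.555,-.2117,.006),(.4844,-.002,.006),(.485,-.212,.006)]:print(np.round((np.array(proj('scene',p))-[200,130])*4))
im=cv2.imread('pics/scene0.png');cv2.imwrite('pics/c4.png',cv2.resize(im[150:330,440:512],None,fx=3,fy=3,interpolation=2))
E
```

```text
0.9999999999999999 248.8710199080662 187.95195554364543 458.1939899250942
0.193 [array([592., 370.]), array([486., 354.])]
0.206 [array([598., 359.]), array([490., 343.])]
0.218 [array([603., 349.]), array([494., 333.])]
0.23 [array([609., 339.]), array([498., 323.])]
0.245 [array([617., 325.]), array([503., 310.])]
[172. 299.]
[536. 432.]
[ 95. 357.]
[472. 505.]
```

View pics/c4.png

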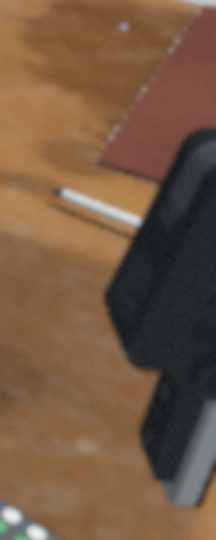

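Both pictures put the tips about 30 mm higher than the description does. I'll descend by feel with the fingers straddling the cap.

Request:
step_arm:
  increments:
    - {"dp":[0,0,-0.03],"yaw":0,"grip":0.5}
    - {"dp":[0,0,-0.02],"yaw":0,"grip":0.5}
    - {"dp":[0,0,0],"yaw":0,"grip":0.5}

```text
clock: 2.55
position: [0.5177, -0.1077, 0.0692]
ee_rot: [-0.0, 1.0, 0.001, -0.0]
contact_force: [-0.0, 0.8, -0.1]
width: 0.0429
gripper_force: 0.0
```

```bash
python3 - <<'E'
from h import *
im=cams.get_image('scene')
s=manip.get_state();print(s['clock'],s['position'],s['contact_force'],s['width'])
cv2.imwrite('pics/c5.png',cv2.resize(im[110:240,220:350],None,fx=4.5,fy=4.5,interpolation=2))
E
```

```text
2.6 [ 0.51787114 -0.1077722   0.06940769] [ 0.42608064  0.48563809 -0.33480204] 0.04301046158893927
```

View pics/c5.png

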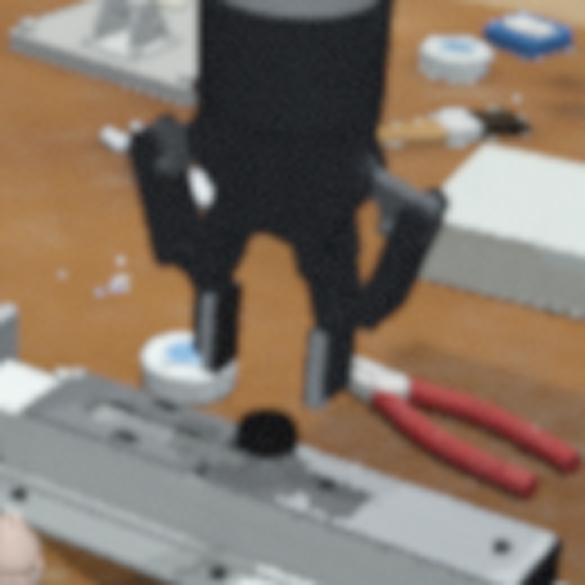

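The crop shows the tips at (215,367) and (318,403), still above the cap at (267,432). A closing test will settle it: if the stated tip length holds, the fingers stop on the cap at 26 mm.

Request:
step_arm:
  increments:
    - {"dp":[0,0,0],"yaw":0,"grip":0.22}
    - {"dp":[0,0,0],"yaw":0,"grip":0.22}
    - {"dp":[0,0,0],"yaw":0,"grip":0.22}
  squeeze: 20

```text
clock: 2.98
position: [0.5181, -0.1079, 0.0697]
ee_rot: [0.0, 1.0, 0.001, 0.0]
contact_force: [0.2, -0.6, 0.7]
width: 0.0186
gripper_force: 0.0
```

Request:
step_arm:
  increments:
    - {"dp":[0,0,-0.02],"yaw":0,"grip":0.22}
    - {"dp":[0,0,-0.01],"yaw":0,"grip":0.22}

```text
clock: 3.22
position: [0.5178, -0.1078, 0.0633]
ee_rot: [-0.0, 1.0, 0.001, -0.0]
contact_force: [0.4, 0.7, 0.4]
width: 0.0189
gripper_force: 0.0
```

Request:
step_arm:
  increments:
    - {"dp":[0,0,-0.01],"yaw":0,"grip":0.22}

```text
clock: 3.35
position: [0.5179, -0.1078, 0.0614]
ee_rot: [-0.0, 1.0, 0.001, -0.0]
contact_force: [0.3, 0.9, 0.1]
width: 0.0187
gripper_force: 0.0
```

Request:
step_arm:
  increments:
    - {"dp":[0,0,-0.01],"yaw":0,"grip":0.22}

```text
clock: 3.48
position: [0.518, -0.1079, 0.0594]
ee_rot: [0.0, 1.0, 0.001, -0.0]
contact_force: [0.1, -0.6, 0.0]
width: 0.0188
gripper_force: 0.0
```

Request:
step_arm:
  increments:
    - {"dp":[0,0,-0.01],"yaw":0,"grip":0.22}

```text
clock: 3.6
position: [0.5181, -0.1079, 0.0575]
ee_rot: [0.0, 1.0, 0.001, 0.0]
contact_force: [-1.0, 0.5, -0.3]
width: 0.0187
gripper_force: 0.0
```

Request:
step_arm:
  increments:
    - {"dp":[0,0,-0.01],"yaw":0,"grip":0.22}

```text
clock: 3.72
position: [0.5181, -0.1079, 0.0555]
ee_rot: [0.0, 1.0, 0.001, 0.0]
contact_force: [-0.8, -0.6, 0.1]
width: 0.0188
gripper_force: 0.0
```

```bash
python3 - <<'E'
from h import *
im=cams.get_image('scene')
s=manip.get_state();print(s['clock'],s['position'],s['contact_force'],s['width'])
cv2.imwrite('pics/c6.png',cv2.resize(im[130:240,220:340],None,fx=5,fy=5,interpolation=2))
E
```

```text
3.775 [ 0.51788378 -0.10782289  0.05528127] [ 0.10403774 -0.07577177 -0.53724385] 0.01883525627918583
```

View pics/c6.png

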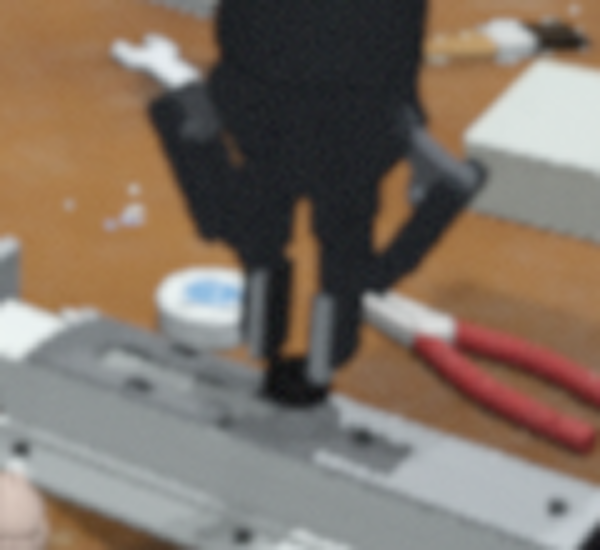

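The crop shows the tips at (260,357) and (320,383), just at the cap's top (296,370). Contact should come next.

Request:
step_arm:
  increments:
    - {"dp":[0,0,-0.01],"yaw":0,"grip":0.22}

```text
clock: 3.9
position: [0.5182, -0.1079, 0.0536]
ee_rot: [0.0, 1.0, 0.001, 0.0]
contact_force: [0.4, 0.8, -0.2]
width: 0.0189
gripper_force: 0.0
```

Request:
step_arm:
  increments:
    - {"dp":[0,0,-0.005],"yaw":0,"grip":0.22}

```text
clock: 4.03
position: [0.5182, -0.1079, 0.0529]
ee_rot: [0.0, 1.0, 0.001, 0.0]
contact_force: [-0.9, -0.2, 3.9]
width: 0.0189
gripper_force: 1.9
```

Contact is at TCP z 0.053, so the tips are about 13 mm behind the TCP. I'll lift, open, go around the cap and grip it.

Request:
step_arm:
  increments:
    - {"dp":[0,0,0.04],"yaw":0,"grip":0.42}
    - {"dp":[0,0,0],"yaw":0,"grip":0.42}
    - {"dp":[0,0,-0.04],"yaw":0,"grip":0.42}
    - {"dp":[0,0,-0.03],"yaw":0,"grip":0.42}
    - {"dp":[0,0,-0.02],"yaw":0,"grip":0.42}

```text
clock: 4.65
position: [0.5175, -0.1077, 0.0417]
ee_rot: [-0.0, 1.0, 0.001, -0.001]
contact_force: [-0.1, 0.3, -0.1]
width: 0.0359
gripper_force: 0.0
```

Request:
step_arm:
  increments:
    - {"dp":[0,0,-0.005],"yaw":0,"grip":0.42}

```text
clock: 4.78
position: [0.5177, -0.1078, 0.041]
ee_rot: [-0.0, 1.0, 0.001, -0.001]
contact_force: [0.5, -0.4, -0.0]
width: 0.0361
gripper_force: 0.0
```

Now close gently.

Request:
step_arm:
  increments:
    - {"dp":[0,0,0],"yaw":0,"grip":0.35}
    - {"dp":[0,0,0],"yaw":0,"grip":0.32}
    - {"dp":[0,0,0],"yaw":0,"grip":0.29}
  squeeze: 20

```text
clock: 5.15
position: [0.5182, -0.1079, 0.0419]
ee_rot: [0.0, 1.0, 0.001, 0.0]
contact_force: [0.7, 0.5, 0.8]
width: 0.0249
gripper_force: 12.1
```

Request:
step_arm:
  increments:
    - {"dp":[0,0,0],"yaw":0,"grip":0.25}
    - {"dp":[0,0,0],"yaw":0,"grip":0.25}

```text
clock: 5.4
position: [0.5182, -0.1079, 0.0419]
ee_rot: [0.0, 1.0, 0.001, 0.0]
contact_force: [-0.9, 0.6, 3.4]
width: 0.0246
gripper_force: 19.6
```

Request:
step_arm:
  increments:
    - {"dp":[0,0,-0.01],"yaw":0,"grip":0.25}
    - {"dp":[0,0,-0.01],"yaw":0,"grip":0.25}

```text
clock: 5.65
position: [0.5183, -0.1079, 0.0379]
ee_rot: [0.0, 1.0, 0.001, 0.0]
contact_force: [-1.3, 0.5, 6.5]
width: 0.0248
gripper_force: 19.8
```

Request:
step_arm:
  increments:
    - {"dp":[0,0,-0.01],"yaw":0,"grip":0.25}

```text
clock: 5.78
position: [0.5182, -0.1079, 0.036]
ee_rot: [0.0, 1.0, 0.001, 0.0]
contact_force: [-1.7, 2.2, 8.0]
width: 0.0248
gripper_force: 19.9
```

Request:
step_arm:
  increments:
    - {"dp":[0,0.008,-0.001],"yaw":0,"grip":0.25}

```text
clock: 5.9
position: [0.5183, -0.107, 0.0359]
ee_rot: [0.001, 1.0, 0.002, 0.0]
contact_force: [-2.0, -2.2, 7.7]
width: 0.0247
gripper_force: 19.9
```

Request:
step_arm:
  increments:
    - {"dp":[0,0.01,0],"yaw":0,"grip":0.25}

```text
clock: 6.02
position: [0.5182, -0.1051, 0.0359]
ee_rot: [0.001, 1.0, 0.002, 0.0]
contact_force: [-1.4, -1.2, 6.6]
width: 0.0243
gripper_force: 19.9
```

Request:
step_arm:
  increments:
    - {"dp":[0,0.015,0],"yaw":0,"grip":0.25}
    - {"dp":[0,0.015,0],"yaw":0,"grip":0.25}

```text
clock: 6.28
position: [0.5183, -0.0991, 0.036]
ee_rot: [0.001, 1.0, 0.002, 0.0]
contact_force: [-2.2, -1.3, 7.3]
width: 0.0247
gripper_force: 19.9
```

Request:
step_arm:
  increments:
    - {"dp":[0,0.005,0],"yaw":0,"grip":0.25}

```text
clock: 6.4
position: [0.5182, -0.0979, 0.036]
ee_rot: [0.001, 1.0, 0.002, 0.0]
contact_force: [-1.4, -1.9, 6.4]
width: 0.0247
gripper_force: 19.9
```

Request:
step_arm:
  increments:
    - {"dp":[0,0,0],"yaw":0,"grip":0.34}
    - {"dp":[0,0,0],"yaw":0,"grip":0.34}

```text
clock: 6.65
position: [0.5178, -0.0972, 0.035]
ee_rot: [-0.0, 1.0, 0.001, -0.0]
contact_force: [1.2, 0.0, -0.2]
width: 0.0287
gripper_force: 0.0
```

Request:
step_arm:
  increments:
    - {"dp":[0,0.01,0.0],"yaw":0,"grip":0.34}
    - {"dp":[0,0.01,0.0],"yaw":0,"grip":0.34}

```text
clock: 6.9
position: [0.5179, -0.0949, 0.0351]
ee_rot: [0.002, 1.0, 0.002, -0.0]
contact_force: [-1.3, -6.3, -2.6]
width: 0.0293
gripper_force: 3.2
```

Request:
step_arm:
  increments:
    - {"dp":[0,0.01,0.0],"yaw":0,"grip":0.34}

```text
clock: 7.02
position: [0.5179, -0.093, 0.035]
ee_rot: [0.002, 1.0, 0.002, -0.0]
contact_force: [-1.1, -5.7, -1.8]
width: 0.0286
gripper_force: 3.2
```

Request:
step_arm:
  increments:
    - {"dp":[0,0.01,0.0],"yaw":0,"grip":0.34}

```text
clock: 7.15
position: [0.5179, -0.091, 0.0351]
ee_rot: [0.002, 1.0, 0.002, -0.0]
contact_force: [-1.5, -7.0, -2.1]
width: 0.0292
gripper_force: 3.3
```

Request:
step_arm:
  increments:
    - {"dp":[0,0.01,0.0],"yaw":0,"grip":0.34}

```text
clock: 7.28
position: [0.5179, -0.0891, 0.035]
ee_rot: [0.002, 1.0, 0.002, -0.0]
contact_force: [-0.9, -7.0, -2.7]
width: 0.0289
gripper_force: 3.3
```

Request:
step_arm:
  increments:
    - {"dp":[0,0.01,0.0],"yaw":0,"grip":0.34}
    - {"dp":[0,0.01,0.0],"yaw":0,"grip":0.34}

```text
clock: 7.52
position: [0.5178, -0.0851, 0.035]
ee_rot: [0.002, 1.0, 0.002, -0.0]
contact_force: [-0.7, -6.8, -1.7]
width: 0.0292
gripper_force: 3.3
```

Request:
step_arm:
  increments:
    - {"dp":[0,0.01,0.0],"yaw":0,"grip":0.34}
    - {"dp":[0,0.01,0.0],"yaw":0,"grip":0.34}

```text
clock: 7.78
position: [0.5178, -0.0811, 0.035]
ee_rot: [0.002, 1.0, 0.002, -0.0]
contact_force: [-0.7, -7.3, -2.4]
width: 0.029
gripper_force: 3.3
```

Request:
step_arm:
  increments:
    - {"dp":[0,0.01,0.0],"yaw":0,"grip":0.34}
    - {"dp":[0,0.01,0.0],"yaw":0,"grip":0.34}

```text
clock: 8.02
position: [0.5178, -0.077, 0.035]
ee_rot: [0.002, 1.0, 0.002, -0.0]
contact_force: [-1.1, -7.0, -1.8]
width: 0.0287
gripper_force: 3.1
```

Request:
step_arm:
  increments:
    - {"dp":[0,0.01,0.0],"yaw":0,"grip":0.34}
    - {"dp":[0,0.01,0.0],"yaw":0,"grip":0.34}

```text
clock: 8.28
position: [0.5178, -0.0727, 0.0351]
ee_rot: [0.001, 1.0, 0.002, -0.0]
contact_force: [-1.1, -4.8, 0.1]
width: 0.0293
gripper_force: 2.5
```

Request:
step_arm:
  increments:
    - {"dp":[0,0.005,0.0],"yaw":0,"grip":0.34}

```text
clock: 8.4
position: [0.5178, -0.0713, 0.0352]
ee_rot: [0.001, 1.0, 0.002, -0.0]
contact_force: [-1.0, -5.6, -0.3]
width: 0.0287
gripper_force: 2.8
```

Request:
step_arm:
  increments:
    - {"dp":[0,0.005,0.0],"yaw":0,"grip":0.34}

```text
clock: 8.52
position: [0.5178, -0.0703, 0.0352]
ee_rot: [0.001, 1.0, 0.002, -0.0]
contact_force: [-1.1, -5.4, -0.7]
width: 0.0286
gripper_force: 2.7
```

Request:
step_arm:
  increments:
    - {"dp":[0,0.005,0.0],"yaw":0,"grip":0.34}

```text
clock: 8.65
position: [0.5178, -0.0693, 0.0352]
ee_rot: [0.001, 1.0, 0.002, -0.0]
contact_force: [-0.8, -6.1, -1.0]
width: 0.029
gripper_force: 2.6
```

Request:
step_arm:
  increments:
    - {"dp":[0,0.005,0.0],"yaw":0,"grip":0.34}

```text
clock: 8.78
position: [0.5179, -0.0683, 0.0352]
ee_rot: [0.001, 1.0, 0.002, -0.0]
contact_force: [-1.8, -5.0, -1.4]
width: 0.0293
gripper_force: 2.6
```

Request:
step_arm:
  increments:
    - {"dp":[0,0.005,0.0],"yaw":0,"grip":0.34}

```text
clock: 8.9
position: [0.5178, -0.0672, 0.0353]
ee_rot: [0.001, 1.0, 0.002, -0.0]
contact_force: [-0.6, -5.8, -0.4]
width: 0.0286
gripper_force: 2.7
```

Request:
step_arm:
  increments:
    - {"dp":[0,0.005,0.0],"yaw":0,"grip":0.34}

```text
clock: 9.02
position: [0.5178, -0.0662, 0.0353]
ee_rot: [0.001, 1.0, 0.002, -0.0]
contact_force: [-1.2, -5.3, 0.8]
width: 0.0291
gripper_force: 2.5
```

Request:
step_arm:
  increments:
    - {"dp":[0,0.005,0.0],"yaw":0,"grip":0.34}

```text
clock: 9.15
position: [0.5178, -0.0652, 0.0353]
ee_rot: [0.001, 1.0, 0.002, -0.0]
contact_force: [-1.3, -4.6, 0.1]
width: 0.0288
gripper_force: 2.6
```

Request:
step_arm:
  increments:
    - {"dp":[0,0.005,0.0],"yaw":0,"grip":0.34}

```text
clock: 9.28
position: [0.5179, -0.0633, 0.0354]
ee_rot: [-0.0, 1.0, 0.001, -0.0]
contact_force: [0.2, -1.9, -0.3]
width: 0.0289
gripper_force: 0.8
```

Request:
step_arm:
  increments:
    - {"dp":[0,0.005,0.0],"yaw":0,"grip":0.34}

```text
clock: 9.4
position: [0.5179, -0.0619, 0.0354]
ee_rot: [-0.0, 1.0, 0.001, -0.0]
contact_force: [-0.6, -1.8, 0.4]
width: 0.029
gripper_force: 0.8
```

The drag fell to 2 N at about 42 mm, which matches the hole as measured, so the button has popped up. I'll centre the fingers, lift clear and look.

Request:
step_arm:
  increments:
    - {"dp":[0,-0.01,0.0],"yaw":0,"grip":0.42}
    - {"dp":[0,0,0.0],"yaw":0,"grip":0.42}
    - {"dp":[0,0,0.1],"yaw":0,"grip":0.42}
    - {"dp":[0,0,0.1],"yaw":0,"grip":0.22}
    - {"dp":[0,0,0],"yaw":0,"grip":0.22}

```text
clock: 10.02
position: [0.5194, -0.0644, 0.0767]
ee_rot: [0.0, 1.0, 0.001, 0.002]
contact_force: [0.1, 0.5, -0.4]
width: 0.0188
gripper_force: 0.0
```

```bash
python3 - <<'E'
from h import *
im=cams.get_image('scene')
s=manip.get_state();print(s['clock'],s['position'],s['contact_force'],s['width'])
for y in(-.066,-.064,-.062):
  for z in(.058,.053): print(y,z,(np.array(proj('scene',(.519,y,z)))))
g=cv2.cvtColor(im,cv2.COLOR_BGR2GRAY)[190:215,245:280]
n,l,st,ce=cv2.connectedComponentsWithStats((g<75).astype(np.uint8))
for i in range(1,n):print(ce[i]+[245,190],st[i])
cv2.imwrite('pics/c7.png',cv2.resize(im[130:240,200:320],None,fx=5,fy=5,interpolation=2))
E
```

```text
10.075 [ 0.51844719 -0.06421947  0.07570806] [-0.17048083  0.24221961 -0.69893986] 0.01874261223618674
-0.066 0.058 [260.67122689 199.49976975]
-0.066 0.053 [260.57693585 201.70484594]
-0.064 0.058 [259.80707791 199.19487488]
-0.064 0.053 [259.7152125  201.39843439]
-0.062 0.058 [258.94476384 198.89062744]
-0.062 0.053 [258.85531399 201.09267175]
[259.13888889 199.50925926] [  8   5  13  10 108]
```

View pics/c7.png

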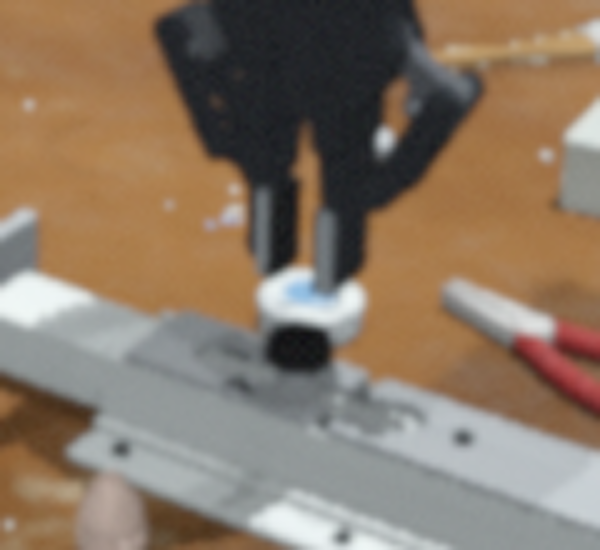

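The cap centroid is at (259,199.5), which fits the cap fully up at z≈0.058 (a button still pressed would be at row 201.5), about 42 mm along. The bystanders are untouched. I'll confirm the height with a light touch.

Request:
step_arm:
  increments:
    - {"dp":[0,0,-0.06],"yaw":0,"grip":0.22}
    - {"dp":[0,0,-0.04],"yaw":0,"grip":0.22}
    - {"dp":[0,0,0],"yaw":0,"grip":0.22}

```text
clock: 10.45
position: [0.5171, -0.064, 0.054]
ee_rot: [-0.0, 1.0, 0.001, -0.001]
contact_force: [0.2, 0.5, 0.4]
width: 0.0186
gripper_force: 0.0
```

Request:
step_arm:
  increments:
    - {"dp":[0,0,-0.006],"yaw":0,"grip":0.22}

```text
clock: 10.58
position: [0.5179, -0.0643, 0.0538]
ee_rot: [-0.0, 1.0, 0.001, -0.0]
contact_force: [0.2, -0.1, 0.2]
width: 0.0191
gripper_force: 0.0
```

Request:
step_arm:
  increments:
    - {"dp":[0,0,-0.005],"yaw":0,"grip":0.22}

```text
clock: 10.7
position: [0.518, -0.0643, 0.0533]
ee_rot: [0.0, 1.0, 0.001, -0.0]
contact_force: [-0.9, 0.8, 3.1]
width: 0.0184
gripper_force: 1.8
```

Contact is at 0.053, the same height as in the first hole, so the button is fully up. I'll retreat.

Request:
step_arm:
  increments:
    - {"dp":[0,0,0.1],"yaw":0,"grip":0.22}
    - {"dp":[0,0,0.2],"yaw":0,"grip":0.22}
    - {"dp":[0,0,0.2],"yaw":0,"grip":0.22}
    - {"dp":[0,0,0],"yaw":0,"grip":0.22}
    - {"dp":[0,0,0],"yaw":0,"grip":0.22}

```text
clock: 11.32
position: [0.5175, -0.0641, 0.1528]
ee_rot: [-0.0, 1.0, 0.001, -0.0]
contact_force: [-0.1, 0.2, -0.0]
width: 0.0187
gripper_force: 0.0
```

```bash
python3 - <<'E'
from h import *
im=cams.get_image('scene');g=cv2.cvtColor(im,cv2.COLOR_BGR2GRAY)[190:215,245:280]
n,l,st,ce=cv2.connectedComponentsWithStats((g<75).astype(np.uint8))
for i in range(1,n):print(ce[i]+[245,190],st[i])
print(manip.get_state()['position'],ticket.sign_off())
E
```

```text
[259.         199.43269231] [  8   5  13  10 104]
the job is handed in; nothing more can be done
[ 0.51707578 -0.06403998  0.15220598] None
```

The stop is set one hole longer and handed in at about 11.4 s: the button is fully up in the second hole, about 42 mm along, with the arm clear and the bystanders not touched.

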